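Hook the dropped ring out from under the slide-dryer's wire guard

ROBOT

A 7-joint arm with a two-finger parallel gripper is mounted at the origin on the work surface. World frame = base frame: x ahead of the robot, y to its left, z up, the work surface at z = 0. Lengths are in m, angles in rad, forces in N, time in s.
With the tool pointing down it reaches from about 0.425 to 0.875 m from the base axis. Payload 8.4 kg.
Tool frame: the origin (TCP) lies on the centre line of the jaws, within the pads' length; the fingertips stand 25 mm ahead of it and the grasp point (between the pads) lies 6 mm ahead of it; z points along the fingers, y is the line along which they close (so a half turn about z gives the same grasp; the last joint's range is limited). The gripper opens to 85 mm and grips with 20 to 120 N. Pads are 22 mm wide; open, the fingers measure 114 mm over their backs; the gripper's body (76 mm by 85 mm) begins 54 mm behind the grasp point. The pads swing forward as they close: fully open they stand 13 mm farther back than shut.
Start: joints at [-1.211, 0.333, 0.04, 1.465, -0.013, 1.343, -0.059], TCP at [0.288, 0.583, 0.256] pointing down, gripper open.
Joint ranges: [-2.58, 2.58], [-0.38, 2.09], [-1.3, 1.39], [0.25, 2.4], [-1.5, 4.64], [0.08, 2.09], [-2.65, 2.65]. Speed limits (rad/s): [2.22, 2.22, 2.79, 2.79, 3.14, 3.14, 3.14].

INTERFACE

Orientations are given as a unit quaternion [w, x, y, z].
In Python, from rig import robot, viewer gives the robot as it stands. The module is installed in compiled form; this text tells all that it offers.
- The arm moves only by the tool play_rows, never from a script. Its argument "series" is a list of rows, each an object with "xyz": the shift along the tool's x, y, z in mm, a list of three; "spin": the turn about the tool's z in rad; "fingers": the closure, from -1 (fully open) to 1 (shut). A call has 1 to 10 rows; each row shifts and turns the commanded pose from where the row before left it, along the tool's axes as they then stand; what a row does not reach is not made up. A row lasts 1/12 s, in which the tool goes at most 41.7 mm and 7.16 degrees, less where a joint would pass 70% of its speed; a pose out of reach is approached as far as the arm can. A call with a gripper value outside its range is refused whole. The fingers move at their own pace and stop on an object; "force" is the grip in N (left out, the last holds). Time passes only in rows, so rows that do not move let the fingers close. It gives the time, the measured TCP pose, the force, the opening and the grip force at its end, in the units of the state.
- robot.observe(): the state, without advancing time (a new reading comes with each control period).
- viewer.read_camera(name): name is "scene" or "top"; returns a dict with "image" (480x640x3 uint8, blue, green, red), "range_z" (480x640 float32, m along the optical axis (not along the pixel's ray), 0 where there is no reading), "vfov" (degrees; the focal length in pixels is half the picture's height over the tangent of half this angle, whatever the lens; pixels are square), "cx", "cy" (the principal point, pixels), "origin" and "rotation" of the camera in the world. Camera axes: x right, y up, looking along -z (the intrinsics and any distortion apply to the point x, -y, -z); pixel columns grow to the right and rows downward; lengths in m; the calibration is good to about 2 mm. A picture is of the moment at which its call begins.
- robot.sign_off(): hands the job in; it is judged then, once.
The state is a dict: "t": time; "q": joint angles; "joint_vel": joint speeds; "tau": joint torques, N m; "ee_pos": TCP position; "tool_rot": TCP orientation; "wrist_force": force on the tool from outside, world axes, zero at the start; "ft_torque": the same for the moment, N m; "width": opening from 0.0 (shut) to 1.0 (fully open); "grasp_force": force on a finger pad.
Only numpy, scipy, OpenCV 4.12 (cv2) and the standard library are available. Lean on these libraries where they do the work, as an engineer would, in place of code of your own. Each camera call takes 0.05 s, during which the arm holds its last target. There are 200 camera calls.

TASK

A steel lens ring has dropped under the fixed wire guard of the slide dryer. With the hooked rod, and without touching the ring by hand, draw it out along the plate until it is home in the vee in front; with the hook still on it, keep a steady pull of 5 to 9 N there for about a second, never pressing on the ring or dryer with more than 14 N. Then unhook, leaving the ring flat in the vee, and lay the rod flat on the table, with the white cap under the guard and the other things on the bench left where they are.

Things in the scene. Friction and masses are not known exactly. Their poses are not given: they have to be found in the camera images.
- guard: Slide dryer, fixed to the table (place and yaw vary): dark plate 200 (x) by y = -138 to +100, 12 thick, with a fixed wire guard over its y = -43 to +99. Origin: on the table under the plate; z up; its -y axis points out of the guard's open mouth, to the robot's right. Guard wires along y every 23 mm, too close for a finger or the ring; guard top 75 above the table. Sides and back are closed.
- mouth (a point): Middle of the guard's open mouth: (0, -43, 12) in the dryer's frame. Clear for x = -90 to +90, from the plate top to 56 above, back to y = +93. Before it stands the vee, rigid, 10 tall, centred on x = 0 and open to the mouth: two flat faces 40 deg from the y axis, closing 31 beyond the home ring's centre, 64 wide at its ends, 7 nearer the mouth than that centre; a screw head on it is 16 tall.
- mid (a point): Where the ring's underside centre would lie, home in the vee, if the vee stood in the middle of its adjustment: on the plate top at (0, -74, 12) in the dryer's frame. The vee is clamped fast up to 18 mm nearer to or farther from the mouth (along y); its setting is NOT measured: the ring is home where it meets both faces and will come no farther.
- ring: The dropped part: plain steel ring, 40 outer diameter, 24 bore, 8 tall, about 50 g, lying flat on the plate under the guard. Origin: centre of its underside. z up.
- cap: Bystander: solid white lens cap, disc 30 diameter, 12 tall, no hole, lying on the plate under the guard beside the ring (left or right of it). Origin: centre of underside.
- rod: Loose hooked rod, about 200 g, on the table. Black block handle 110 long (its x) x 22 wide (y) x 34 tall; origin: centre of the handle's underside. A steel bar 7 thick runs from it along +x, 22 above the underside, to x = 240 and turns straight down: a round-ended tine 7 thick, its tip level with the handle's underside, so the rod stands level by itself. Mass centre 30 to 70 ahead of the origin.
- rod_tip (a point): Lowest point of the rod's tine, (240, 0, 0) in the rod's frame.
- dish: Bystander: round low glass dish, 90 diameter, 16 tall. Origin: centre of underside.
- bottle: Bystander: small amber bottle, 32 diameter, 70 tall. Origin: centre of underside.
- slidebox: Bystander: open plastic box of glass slides, 85 x 100 x 30 tall. Origin: centre of underside.
- glasses: Bystander: round wire spectacles lying on the table, about 125 x 110. Origin: at the table, midway between the lenses.

How it is judged:
By the outcome, as a careful person would: the job done as asked, in the order asked, and still so for the second after the job is handed in, with the robot touching nothing.
It also fails if it takes over 56 s, if anything falls off the work surface, if the arm or the gripper's body presses on something with over 40 N, if the wrist force passes 120 N, or if a joint passes its speed limit or range.

## Working session

There is one attempt and no reset: what is moved stays moved. The work goes in short steps, Python scripts to look and compute and a tool call to move; the robot and the scene stay as the last step left them, time stands still between calls to the robot, and variables do not carry over. Pictures are saved under pics/ and viewed, at most 13 in all, crops included, and the job is handed in when it is done.

Besides the shell and the picture viewer there is one more tool, called after "Request:" as name([rows], argument=value, ...), one row to a line, values as JSON. play_rows: Moves the arm, as the interface text tells. Its arguments: {"type":"object","properties":{"series":{"type":"array","items":{"type":"object","properties":{"xyz":{"type":"array","items":{"type":"number"}},"spin":{"type":"number"},"fingers":{"type":"number"}}}},"force":{"type":"number"}},"required":["series"]}

```bash
mkdir -p pics; cat > h.py <<'E'
import numpy as np, cv2
from rig import robot, viewer
def cam(n):
    c=viewer.read_camera(n); c['f']=240/np.tan(np.radians(c['vfov'])/2); return c
def pts(c):
    v,u=np.mgrid[0:480,0:640]; z=c['range_z']
    P=np.stack([(u-c['cx'])/c['f']*z,-(v-c['cy'])/c['f']*z,-z],-1)
    return P@np.array(c['rotation']).T+np.array(c['origin'])
def ray(c,u,v,h):
    d=np.array(c['rotation'])@np.array([(u-c['cx'])/c['f'],-(v-c['cy'])/c['f'],-1]); o=np.array(c['origin'])
    return o+d*(h-o[2])/d[2]
def proj(c,p):
    q=np.array(c['rotation']).T@(np.array(p)-np.array(c['origin'])); return c['cx']+c['f']*q[0]/-q[2], c['cy']-c['f']*q[1]/-q[2]
E
python3 - <<'E'
from h import *
for n in('scene','top'):
    c=cam(n); cv2.imwrite(f'pics/{n}0.png',c['image']); print(n,{k:c[k] for k in c if k not in('image','range_z')}, (c['range_z']>0).mean())
s=robot.observe(); print(s)
E
```

```text
scene {'vfov': 47.83903276526527, 'cx': 316.74430338978624, 'cy': 243.8571931822649, 'origin': array([ 1.07204227, -0.8475093 ,  0.74489548]), 'rotation': array([0.85115046, 0.44226197, 0.13433774, 0.24879834]), 'f': np.float64(541.0931140990753)} 0.9960546875
top {'vfov': 47.454706493871555, 'cx': 313.9587863895288, 'cy': 243.56097824025437, 'origin': array([ 0.45086056, -0.05572088,  1.11952798]), 'rotation': array([ 0.71013698,  0.03669092, -0.0155545 , -0.70293478]), 'f': np.float64(546.0268480799176)} 0.9960481770833334
{'t': 0.1, 'q': array([-1.21118665,  0.33386313,  0.03989417,  1.46616026, -0.01339909,
        1.3433141 , -0.05848806]), 'joint_vel': array([-0.00012311, -0.00184593,  0.00079177, -0.00312209,  0.00199211,
       -0.00035038, -0.00024454]), 'tau': array([ 3.69691828e-03, -6.60023189e+01,  1.36988673e+00, -4.06471896e+01,
        1.70492695e-02,  9.01705411e-03, -3.46686170e-05]), 'ee_pos': array([0.2877403 , 0.58242943, 0.25550673]), 'tool_rot': array([-1.15576034e-04,  2.27409075e-01,  9.73799038e-01, -7.30266549e-04]), 'wrist_force': array([ 0.01715421, -0.19487743,  0.81438541]), 'ft_torque': array([-0.04848487, -0.0064959 , -0.0312334 ]), 'grasp_force': 0.0, 'width': 1.000509132958546}
```

View pics/top0.png

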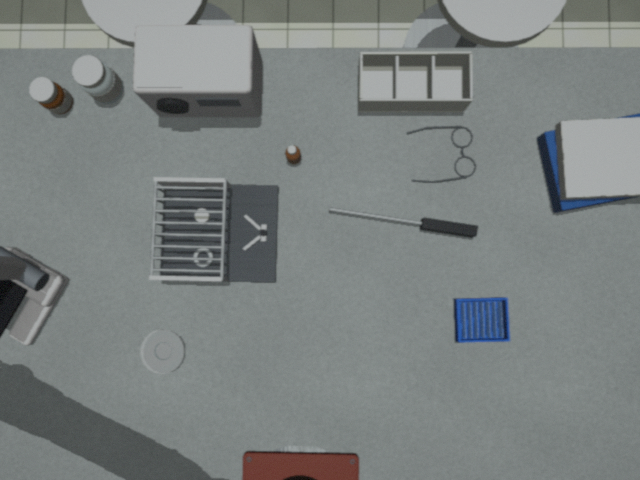

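View pics/scene0.png

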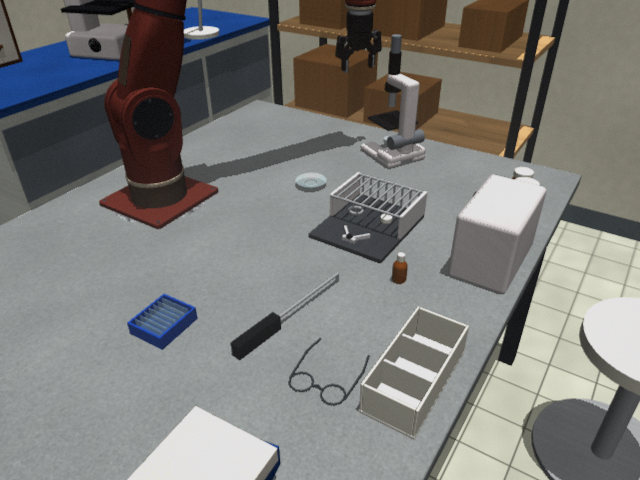

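The top view shows the guard at cols 153–227 with the ring at (203,257) and the cap at (202,215). The vee is around (255,232), the rod handle around (449,228) and its tip around (331,211). In the scene view the rod already points toward the mouth, with the bottle to its right.

```bash
sed -i "s|c=viewer.read_camera(n);|c=viewer.read_camera(n); from scipy.spatial.transform import Rotation as R; c['rotation']=R.from_quat(np.roll(c['rotation'],-1)).as_matrix();|" h.py
python3 - <<'E'
from h import *
from scipy.spatial.transform import Rotation as R
c=cam('top'); im=c['image'].astype(int); g=im.mean(2); P=pts(c)
sat=im.max(2)-im.min(2)
def comp(m,box):
    M=np.zeros((480,640),np.uint8); x0,y0,x1,y1=box; M[y0:y1,x0:x1]=m[y0:y1,x0:x1]; return M
def rect(M,h,name):
    n,l,s,_=cv2.connectedComponentsWithStats(M,connectivity=8); k=1+np.argmax(s[1:,4]); v,u=np.nonzero(l==k)
    Q=np.array([ray(c,a,b,h)[:2] for a,b in zip(u,v)],np.float32)*1000
    print(name,len(u),np.round(cv2.minAreaRect(Q),1).tolist() if 0 else cv2.minAreaRect(Q),'med z',np.median(P[v,u,2]).round(4)); return Q
H=rect(comp(g<45,(410,205,490,245)),.034,'handle')
rect(comp((g<75),(222,170,290,295)),.012,'plate')
rect(comp((g>140),(140,165,230,290)),.075,'guardtop')
b=comp((g>125),(325,200,424,230)); v,u=np.nonzero(b); Q=np.array([ray(c,a,d,.0255)[:2] for a,d in zip(u,v)],np.float32)*1000
print('bar',cv2.fitLine(Q,cv2.DIST_HUBER,0,.01,.01).ravel(),'end ymax',Q[Q[:,1].argmax()],len(u))
for nm,(u,v),h in [('ring',(203,257),.02),('cap',(202,215),.024),('veetip',(265,232),.022),('bottle',(293,154),.07)]: print(nm,ray(c,u,v,h),P[v,u])
s=robot.observe(); print(R.from_quat(np.roll(s['tool_rot'],-1)).as_matrix().round(3))
r=cv2.resize(c['image'][165:300,140:290],None,fx=5,fy=4.4,interpolation=cv2.INTER_CUBIC)
r=cv2.resize(c['image'][170:290,145:285],None,fx=5,fy=5,interpolation=cv2.INTER_CUBIC); cv2.imwrite('pics/crop.png',r)
E
```

```text
handle 78 ((557.3189697265625, -283.2386474609375), (98.27340698242188, 5.187854290008545), 80.03340911865234) med z 0.0281
plate 497 ((554.4344482421875, 153.08311462402344), (14.980684280395508, 199.3687744140625), 88.99193572998047) med z 0.0123
guardtop 397 ((646.2911376953125, 222.1100311279297), (143.752197265625, 31.685401916503906), 88.68955993652344) med z 0.0746
bar [ 6.4720616e-02 -9.9790341e-01  5.9416791e+02 -1.4825226e+02] end ymax [620.18475  -43.852352] 2570
ring [0.50274132 0.20250984 0.02      ] [0.50295773 0.20358699 0.01541356]
cap [0.58797821 0.20587467 0.024     ] [0.58828484 0.20645968 0.02155005]
veetip [0.55454914 0.07702303 0.022     ] [0.55402532 0.07635243 0.0275445 ]
bottle [0.70355215 0.0190775  0.07      ] [0.70616847 0.01985195 0.05913337]
[[-0.897  0.443 -0.   ]
 [ 0.443  0.897 -0.001]
 [-0.    -0.001 -1.   ]]
```

View pics/crop.png

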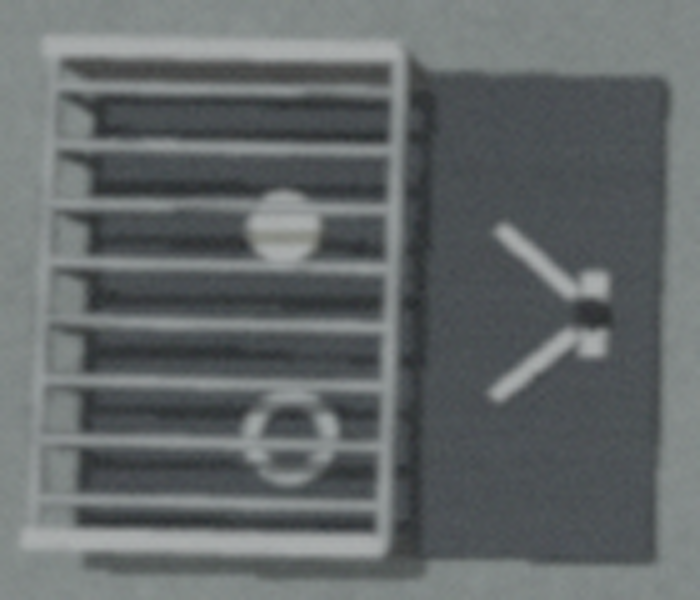

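The crop shows the ring centre at crop (290,438) and the cap at (284,228). The plate's front corners are at (667,78) and (655,562). The vee ends are at (500,230) and (495,397), meeting near (580,312).

```bash
python3 - <<'E'
from h import *
c=cam('top'); im=c['image'].astype(int); g=im.mean(2); P=pts(c)
K=lambda x,y,h: ray(c,145+x/5-.4,170+y/5-.4,h)[:2]*1000
A,B=K(667,78,.012),K(655,562,.012); C,D=K(407,45,.075),K(390,552,.075)
print('front edge',A,B,np.linalg.norm(A-B)); print('guard front',C,D,np.linalg.norm(C-D))
for a,b in((A,B),(C,D)): print('yaw x-axis deg',np.degrees(np.arctan2(*(a-b)[::-1])))
x=(A-B)/np.linalg.norm(A-B); x2=(C-D)/np.linalg.norm(C-D); x=(x+x2)/2; x/=np.linalg.norm(x); y=np.array([-x[1],x[0]])
O=((A+B)/2+138*y)*.5+((C+D)/2+43*y)*.5; O1=(A+B)/2+138*y; O2=(C+D)/2+43*y
print('O',O,O1,O2,'x',x)
loc=lambda p:np.round([(p-O)@x,(p-O)@y],1)
R=K(290,438,.020);print('ring',R,loc(R)); p=K(284,228,.022); print('cap',p,loc(p))
for q in((500,227),(495,399),(592,312),(575,312)): p=K(*q,.022);print('vee',p,loc(p))
# handle from depth+darkness
m=(g<70)&(P[...,2]>.012)&(P[...,2]<.045); m[:, :405]=0; m[:200]=0;m[245:]=0;m[:,490:]=0
v,u=np.nonzero(m); Q=P[v,u][:,:2].astype(np.float32)*1000; print('handle',len(u),cv2.minAreaRect(Q),u.min(),u.max(),v.min(),v.max(),np.percentile(P[v,u,2],[5,50,95]))
m=(P[...,2]>.028)&(P[...,2]<.04); m[:, :405]=0; m[:200]=0;m[245:]=0;m[:,490:]=0
v,u=np.nonzero(m);Q=np.array([ray(c,a,d,.034)[:2] for a,d in zip(u,v)],np.float32)*1000;print('handle top',len(u),cv2.minAreaRect(Q))
m=(g>150); b=np.zeros_like(m); b[203:226,325:421]=m[203:226,325:421]; b&=P[...,2]>.008; v,u=np.nonzero(b)
Q=np.array([ray(c,a,d,.0255)[:2] for a,d in zip(u,v)],np.float32)*1000; print(len(u),cv2.fitLine(Q,cv2.DIST_HUBER,0,.01,.01).ravel(),Q[Q[:,1].argmax()],Q[Q[:,1].argmin()],cv2.minAreaRect(Q))
s=cam('scene'); gs=s['image'].astype(int).mean(2); 
for n,p,h in(('ring',R,.02),('tip',(619,-46),.022)): print(n,proj(s,[p[0]/1e3,p[1]/1e3,h]))
a=s['image'][160:370,225:435]; cv2.imwrite('pics/s1.png',cv2.resize(a,(800,800),interpolation=cv2.INTER_CUBIC)[:600])
E
```

```text
front edge [652.30462312  53.16731985] [453.82873484  54.83760891] 198.48291637727175
guard front [653.22453961 148.59246077] [456.34868271 150.57025816] 196.88579104053073
yaw x-axis deg -0.48216564244265464
yaw x-axis deg -0.5755689539456734
O [554.76199126 192.28805657] [554.34046653 191.99658551] [555.18351598 192.57952764] x [ 0.9999574  -0.00923034]
ring [502.32729093 203.31575727] [-52.5  10.5]
cap [587.80927307 207.57136482] [32.9 15.6]
vee [588.88556056 119.22457151] [ 34.8 -72.7]
vee [518.84123976 119.80391063] [-35.3 -72.8]
vee [554.51472589  81.08586316] [   0.8 -111.2]
vee [554.45621226  87.99471559] [   0.7 -104.3]
handle 631 ((566.7088623046875, -289.8853454589844), (109.12964630126953, 20.775264739990234), 81.8637466430664) 420 476 218 236 [0.02162993 0.03376188 0.03734498]
handle top 637 ((569.5909423828125, -274.16314697265625), (142.61843872070312, 22.65311622619629), 81.57442474365234)
53 [ 1.4662507e-01  9.8919213e-01  5.8960303e+02 -1.4413480e+02] [601.96466 -58.15168] [ 576.96985 -232.67398] ((589.4178466796875, -145.4054718017578), (176.30027770996094, 1.1732778549194336), 81.52577209472656)
ring (np.float64(354.66941319959324), np.float64(209.23480729575186))
tip (np.float64(344.71155523644745), np.float64(274.35335847942014))
```

View pics/s1.png

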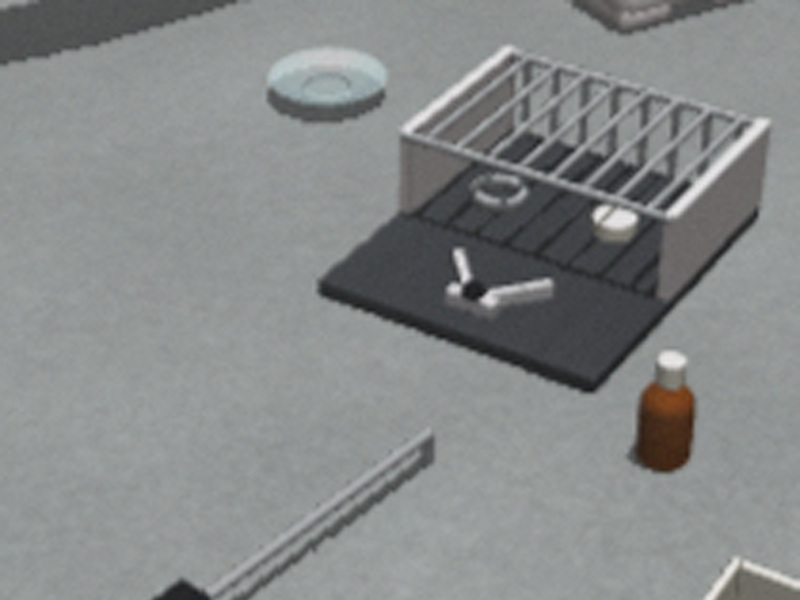

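```bash
cat >> h.py <<'E'
from scipy.spatial.transform import Rotation as R
def plan(targets,print_=1):
    """targets: list of (world xyz mm, toolx angle deg or None); prints tool-frame shift and spin (shift before spin)"""
    s=robot.observe(); M=R.from_quat(np.roll(s['tool_rot'],-1)).as_matrix(); p=s['ee_pos']*1000
    a=np.degrees(np.arctan2(M[1,0],M[0,0])); print('t',round(s['t'],2),'p',p.round(1),'ang',a.round(2),'tilt',M[:,2].round(4))
    for q,b in targets:
        r=np.radians(a); T=np.array([[np.cos(r),np.sin(r),0],[np.sin(r),-np.cos(r),0],[0,0,-1]])
        print('->',q,b,'shift',(T.T@(np.array(q)-p)).round(1),'spin',0 if b is None else round(-np.radians(b-a),4)); p=np.array(q); a=a if b is None else b
E
python3 - <<'E'
from h import *
for n in('top','scene'):
    P=pts(cam(n)).reshape(-1,3); m=(P[:,2]>.05)&(P[:,2]<.8)&(P[:,1]>.3)&(P[:,0]>.2)&(P[:,0]<.7)&(P[:,1]<.9); Q=P[m]
    for lo,hi in((.05,.1),(.1,.15),(.15,.2),(.2,.25),(.25,.35),(.35,.5)):
        q=Q[(Q[:,2]>lo)&(Q[:,2]<hi)]
        if len(q): print(n,lo,len(q),q[:,:2].min(0).round(3),q[:,:2].max(0).round(3))
plan([((288,460,300),None),((420,200,300),None),((573,-250,150),81.7)])
E
```

```text
top 0.05 766 [0.433 0.492] [0.518 0.589]
top 0.1 1215 [0.347 0.512] [0.497 0.562]
top 0.15 101 [0.455 0.525] [0.489 0.54 ]
scene 0.05 525 [0.389 0.486] [0.521 0.601]
scene 0.1 703 [0.341 0.51 ] [0.498 0.658]
scene 0.15 391 [0.392 0.52 ] [0.499 0.598]
scene 0.2 596 [0.258 0.522] [0.499 0.633]
scene 0.25 1519 [0.243 0.508] [0.49 0.65]
scene 0.35 954 [0.249 0.527] [0.418 0.638]
t 0.35 p [287.8 582.7 256.1] ang 153.71 tilt [-2.e-04 -4.e-04 -1.e+00]
-> (288, 460, 300) None shift [ -54.5 -109.9  -43.9] spin 0
-> (420, 200, 300) None shift [-233.5 -174.6    0. ] spin 0
-> (573, -250, 150) 81.7 shift [-336.5 -335.7  150. ] spin 1.2568
```

Request:
play_rows([
  {"xyz":[0,-33,-10],"fingers":-1},
  {"xyz":[0,-33,-10],"fingers":-1},
  {"xyz":[0,-33,-10],"fingers":-1},
  {"xyz":[0,-33,-10],"fingers":-1},
  {"xyz":[-33,-16,0],"fingers":-1},
  {"xyz":[-33,-16,0],"fingers":-1},
  {"xyz":[-33,-16,0],"fingers":-1},
  {"xyz":[-33,-16,0],"fingers":-1},
  {"xyz":[-33,-16,0],"fingers":-1},
  {"xyz":[-33,-16,0],"fingers":-1},
])

```text
validation failed for argument at $.se...
```

Request:
play_rows([
  {"xyz":[-33,-16,0],"fingers":-1},
  {"xyz":[-33,-16,0],"fingers":-1},
  {"xyz":[-33,-16,0],"fingers":-1},
  {"xyz":[-27,-28,0],"fingers":-1},
  {"xyz":[-27,-28,0],"fingers":-1},
  {"xyz":[-27,-28,0],"fingers":-1},
  {"xyz":[-27,-28,0],"fingers":-1},
  {"xyz":[-27,-28,0],"fingers":-1},
  {"xyz":[-27,-28,0],"fingers":-1},
  {"xyz":[-27,-28,0],"fingers":-1},
])

```text
validation failed for argument at $.se...
```

Request:
play_rows([
  {"xyz":[-27,-28,0],"fingers":-1},
  {"xyz":[-27,-28,0],"fingers":-1},
  {"xyz":[-27,-28,0],"fingers":-1},
  {"xyz":[-27,-28,0],"fingers":-1},
  {"xyz":[0,0,10],"spin":0.115,"fingers":-1},
  {"xyz":[0,0,10],"spin":0.115,"fingers":-1},
  {"xyz":[0,0,10],"spin":0.115,"fingers":-1},
  {"xyz":[0,0,10],"spin":0.115,"fingers":-1},
  {"xyz":[0,0,10],"spin":0.115,"fingers":-1},
  {"xyz":[0,0,10],"spin":0.115,"fingers":-1},
])

```text
validation failed for argument at $.se...
```

```bash
python3 - <<'E'
from h import *
plan([((573,-250,120),81.7),((573,-250,29),None)])
E
```

```text
t 0.35 p [287.8 582.7 256.1] ang 153.71 tilt [-2.e-04 -4.e-04 -1.e+00]
-> (573, -250, 120) 81.7 shift [-624.5 -620.2  136.1] spin 1.2568
-> (573, -250, 29) None shift [ 0.  0. 91.] spin 0
```

Probably every field is required in each row, so I'll try one complete row first.

Request:
play_rows([
  {"xyz":[0,-33,-10],"spin":0,"fingers":-1},
], force=100)

```text
t: 0.43
ee_pos: [0.2738, 0.5547, 0.262]
tool_rot: [-0.0, 0.227, 0.974, -0.002]
wrist_force: [-0.8, -1.9, -1.1]
width: 1.004
grasp_force: 0.0
```

Request:
play_rows([
  {"xyz":[0,-33,-10],"spin":0,"fingers":-1},
  {"xyz":[0,-33,-10],"spin":0,"fingers":-1},
  {"xyz":[0,-33,-10],"spin":0,"fingers":-1},
  {"xyz":[-33,-16,0],"spin":0,"fingers":-1},
  {"xyz":[-33,-16,0],"spin":0,"fingers":-1},
  {"xyz":[-33,-16,0],"spin":0,"fingers":-1},
  {"xyz":[-33,-16,0],"spin":0,"fingers":-1},
  {"xyz":[-33,-16,0],"spin":0,"fingers":-1},
  {"xyz":[-33,-16,0],"spin":0,"fingers":-1},
  {"xyz":[-33,-16,0],"spin":0,"fingers":-1},
])

```text
t: 1.27
ee_pos: [0.3877, 0.26, 0.2966]
tool_rot: [0.0, 0.227, 0.974, 0.0]
wrist_force: [1.0, -0.0, 0.1]
width: 0.997
grasp_force: 0.0
```

Request:
play_rows([
  {"xyz":[-33,-16,0],"spin":0,"fingers":-1},
  {"xyz":[-33,-16,0],"spin":0,"fingers":-1},
  {"xyz":[-27,-28,0],"spin":0,"fingers":-1},
  {"xyz":[-27,-28,0],"spin":0,"fingers":-1},
  {"xyz":[-27,-28,0],"spin":0,"fingers":-1},
  {"xyz":[-27,-28,0],"spin":0,"fingers":-1},
  {"xyz":[-27,-28,0],"spin":0,"fingers":-1},
  {"xyz":[-27,-28,0],"spin":0,"fingers":-1},
  {"xyz":[-27,-28,0],"spin":0,"fingers":-1},
  {"xyz":[-27,-28,0],"spin":0,"fingers":-1},
])

```text
t: 2.1
ee_pos: [0.5265, -0.0947, 0.2968]
tool_rot: [0.001, 0.227, 0.974, 0.0]
wrist_force: [0.7, 1.0, 0.5]
width: 1.0
grasp_force: 0.0
```

Request:
play_rows([
  {"xyz":[-27,-28,0],"spin":0,"fingers":-1},
  {"xyz":[-27,-28,0],"spin":0,"fingers":-1},
  {"xyz":[-27,-28,0],"spin":0,"fingers":-1},
  {"xyz":[-27,-28,0],"spin":0,"fingers":-1},
  {"xyz":[0,0,10],"spin":0.115,"fingers":-1},
  {"xyz":[0,0,10],"spin":0.115,"fingers":-1},
  {"xyz":[0,0,10],"spin":0.115,"fingers":-1},
  {"xyz":[0,0,10],"spin":0.115,"fingers":-1},
  {"xyz":[0,0,10],"spin":0.115,"fingers":-1},
  {"xyz":[0,0,10],"spin":0.115,"fingers":-1},
])

```text
t: 2.93
ee_pos: [0.5736, -0.241, 0.2359]
tool_rot: [0.0, 0.546, 0.838, 0.0]
wrist_force: [-0.1, 0.4, 0.7]
width: 1.0
grasp_force: 0.0
```

```bash
python3 - <<'E'
from h import *
plan([((573,-250,120),81.7),((573,-250,29),None)])
E
```

```text
t 2.93 p [ 573.6 -241.   235.9] ang 113.86 tilt [ 2.e-04  1.e-04 -1.e+00]
-> (573, -250, 120) 81.7 shift [ -8.   -4.2 115.9] spin 0.5612
-> (573, -250, 29) None shift [ 0.  0. 91.] spin 0
```

Request:
play_rows([
  {"xyz":[-8,-4,23],"spin":0.112,"fingers":-1},
  {"xyz":[0,0,23],"spin":0.112,"fingers":-1},
  {"xyz":[0,0,23],"spin":0.112,"fingers":-1},
  {"xyz":[0,0,23],"spin":0.112,"fingers":-1},
  {"xyz":[0,0,23],"spin":0.113,"fingers":-1},
  {"xyz":[0,0,0],"spin":0,"fingers":-1},
])

```text
t: 3.43
ee_pos: [0.5713, -0.2483, 0.117]
tool_rot: [-0.003, 0.756, 0.655, -0.002]
wrist_force: [-0.6, 0.5, -0.5]
width: 0.999
grasp_force: 0.0
```

```bash
python3 - <<'E'
from h import *
c=cam('scene'); cv2.imwrite('pics/s2.png',cv2.resize(c['image'][130:400,180:450],(600,600)))
print(proj(c,(.602,-.053,0)),proj(c,(.573,-.25,.034)),proj(c,(.567,-.290,.034)))
plan([((573,-250,30),81.7)])
E
```

```text
(np.float64(336.161769471737), np.float64(281.3901022974284)) (np.float64(270.4510700773786), np.float64(317.07992764342487)) (np.float64(255.08885521729047), np.float64(328.2192793689664))
t 3.48 p [ 572.1 -249.1  119.5] ang 82.15 tilt [-4.1e-03  5.0e-04 -1.0e+00]
-> (573, -250, 30) 81.7 shift [-0.8  1.  89.5] spin 0.0079
```

View pics/s2.png

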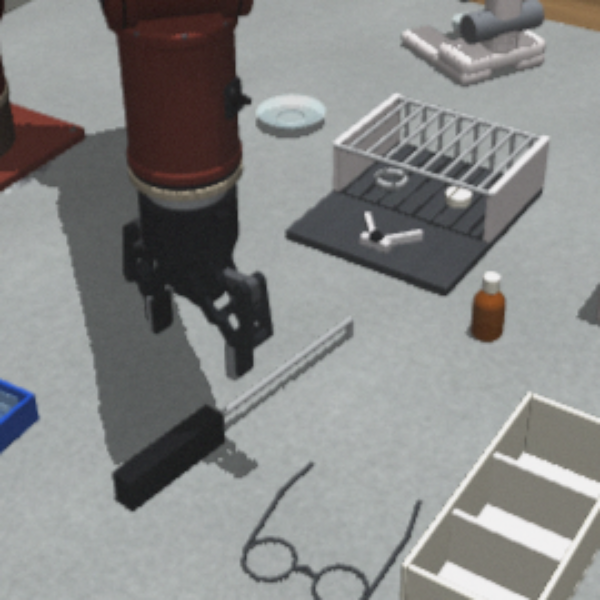

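The jaws straddle the front of the handle. The rod tip shows at crop (351,335), which matches my projected tip, so I'll descend and grip.

Request:
play_rows([
  {"xyz":[-1,1,25],"spin":0.008,"fingers":-1},
  {"xyz":[0,0,30],"spin":0,"fingers":-1},
  {"xyz":[0,0,22],"spin":0,"fingers":-1},
  {"xyz":[0,0,10],"spin":0,"fingers":-1},
  {"xyz":[0,0,2],"spin":0,"fingers":-1},
  {"xyz":[0,0,0],"spin":0,"fingers":1},
  {"xyz":[0,0,0],"spin":0,"fingers":1},
  {"xyz":[0,0,0],"spin":0,"fingers":1},
  {"xyz":[0,0,0],"spin":0,"fingers":1},
  {"xyz":[0,0,0],"spin":0,"fingers":1},
], force=100)

```text
t: 4.32
ee_pos: [0.5746, -0.2512, 0.0332]
tool_rot: [0.0, 0.757, 0.653, 0.0]
wrist_force: [0.6, 0.4, 0.4]
width: 0.304
grasp_force: 0.0
```

Request:
play_rows([
  {"xyz":[0,0,0],"spin":0,"fingers":1},
  {"xyz":[0,0,0],"spin":0,"fingers":1},
  {"xyz":[0,0,0],"spin":0,"fingers":1},
])

```text
t: 4.57
ee_pos: [0.5746, -0.2512, 0.0334]
tool_rot: [0.0, 0.757, 0.653, 0.0]
wrist_force: [-1.7, 0.9, 7.5]
width: 0.234
grasp_force: 98.8
```

```bash
python3 - <<'E'
from h import *
plan([]); s=robot.observe(); print(s['width'],s['grasp_force'],s['wrist_force'],s['ft_torque'])
E
```

```text
t 4.57 p [ 574.6 -251.2   33.4] ang 81.59 tilt [ 1.3e-03 -1.0e-04 -1.0e+00]
0.23395965550709538 98.78020763397217 [-1.65912823  0.89688188  7.50543255] [0.2758758  0.26571542 0.02506233]
```

Request:
play_rows([
  {"xyz":[0,0,-10],"spin":0,"fingers":1},
  {"xyz":[0,0,-20],"spin":0,"fingers":1},
  {"xyz":[0,0,-20],"spin":-0.07,"fingers":1},
  {"xyz":[0,0,0],"spin":-0.068,"fingers":1},
  {"xyz":[0,0,0],"spin":0,"fingers":1},
  {"xyz":[0,0,0],"spin":0,"fingers":1},
])

```text
t: 5.07
ee_pos: [0.574, -0.2508, 0.0826]
tool_rot: [-0.0, 0.711, 0.703, 0.0]
wrist_force: [0.4, -0.1, -1.2]
width: 0.236
grasp_force: 98.0
```

```bash
python3 - <<'E'
from h import *
plan([((500.6,-150,63),89.5),((500.6,2.8,63),89.5)]); s=robot.observe(); print(s['width'],s['grasp_force'],s['wrist_force'],s['ft_torque'])
p=s['ee_pos']; t=p+[.0017,.2005,0]
c=cam('top'); P=pts(c)
s2=cam('scene'); print('tip bar-top exp top',proj(c,t+[0,0,-.0334+.0255]),'tip scene',proj(s2,t-[0,0,.0334]))
g=c['image'].mean(2); m=np.zeros((480,640),bool); m[190:240,300:425]=(P[190:240,300:425,2]>.055)
v,u=np.nonzero(m); Q=P[v,u]*1000; print(len(u),u.min(),u.max(),cv2.fitLine(Q.astype(np.float32),cv2.DIST_HUBER,0,.01,.01).ravel(), Q[u<345].mean(0),Q[(u>395)&(u<415)].mean(0))
a=np.hstack([cv2.resize(c['image'][190:250,320:480],(800,300)),]); b=cv2.resize(s2['image'][240:360,220:380],(800,600))[:300]
cv2.imwrite('pics/l1.png',np.vstack([a,cv2.resize(s2['image'][250:310,250:410],(800,300))]))
E
```

```text
t 5.07 p [ 574.  -250.8   82.6] ang 89.38 tilt [ 2.e-04  6.e-04 -1.e+00]
-> (500.6, -150, 63) 89.5 shift [100.  -74.5  19.6] spin -0.0022
-> (500.6, 2.8, 63) 89.5 shift [152.8  -1.3   0. ] spin -0.0
0.23560391523583607 97.98946738243103 [ 0.41560886 -0.11118305 -1.1854971 ] [ 0.06595429 -0.00168824 -0.00802131]
tip bar-top exp top (np.float64(327.87528055999735), np.float64(219.0321305319118)) tip scene (np.float64(326.6411399034721), np.float64(258.858844972496))
1197 309 424 [-1.3716964e-01 -1.6353678e-02  9.9041259e-01  5.2515521e+02
 -1.4247101e+02  4.4795938e+02] [564.202008   -64.06277348 178.44063527] [ 517.40529054 -141.66069318  495.16873897]
```

View pics/l1.png

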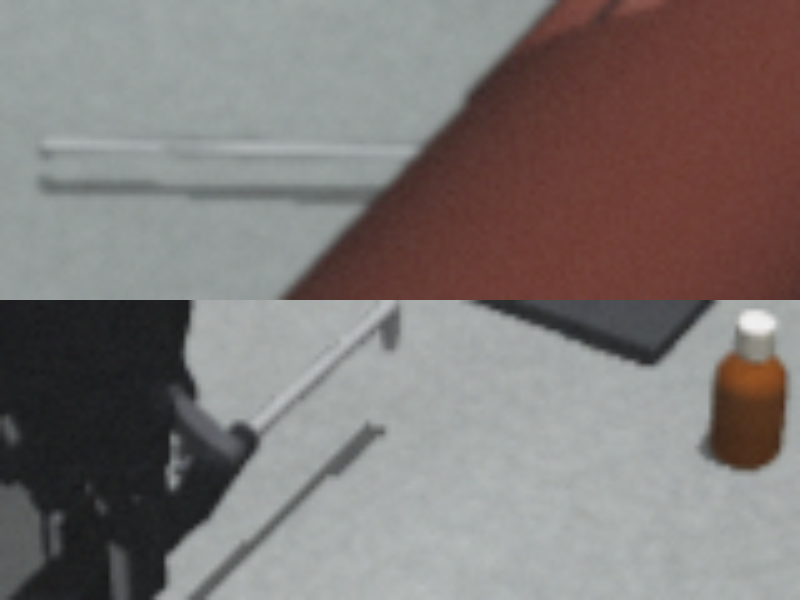

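The top view shows the bar end at about (328,219), and the scene view shows the tine bottom at about (328.4,259.6). The rod is level and about 2 mm short of the predicted tip. Next I'll go in over the ring.

Request:
play_rows([
  {"xyz":[15,-10,5],"spin":0,"fingers":1},
  {"xyz":[27,-20,5],"spin":0,"fingers":1},
  {"xyz":[27,-20,5],"spin":0,"fingers":1},
  {"xyz":[27,-20,4],"spin":0,"fingers":1},
  {"xyz":[30,-5,0],"spin":0,"fingers":1},
  {"xyz":[30,0,0],"spin":0,"fingers":1},
  {"xyz":[30,0,0],"spin":0,"fingers":1},
  {"xyz":[30,0,0],"spin":0,"fingers":1},
  {"xyz":[25,0,0],"spin":0,"fingers":1},
  {"xyz":[13,0,0],"spin":0,"fingers":1},
])

```text
t: 6.0
ee_pos: [0.5009, 0.0073, 0.0628]
tool_rot: [-0.001, 0.71, 0.705, -0.0]
wrist_force: [0.1, 0.3, -2.4]
width: 0.24
grasp_force: 98.1
```

Request:
play_rows([
  {"xyz":[0,0,0],"spin":0,"fingers":1},
  {"xyz":[0,0,0],"spin":0,"fingers":1},
])

```text
t: 6.17
ee_pos: [0.5011, 0.0041, 0.063]
tool_rot: [-0.0, 0.71, 0.704, -0.0]
wrist_force: [-0.2, -0.8, -3.0]
width: 0.243
grasp_force: 98.1
```

```bash
python3 - <<'E'
from h import *
plan([((500.6,4.8,63),89.5)]); s=robot.observe(); print(s['wrist_force'])
c=cam('top'); s2=cam('scene'); t=s['ee_pos']+[.0017,.1985,-.0334]
print('exp tip scene',proj(s2,t),'ring centre top scene',proj(s2,(.5023,.2033,.02)),'top bar end',proj(c,t+[0,.0035,.022]))
cv2.imwrite('pics/r1.png',np.hstack([cv2.resize(c['image'][210:290,160:240],(400,400),interpolation=cv2.INTER_CUBIC),cv2.resize(s2['image'][170:250,320:400],(400,400),interpolation=cv2.INTER_CUBIC)]))
E
```

```text
t 6.17 p [501.1   4.1  63. ] ang 89.52 tilt [-7.e-04 -5.e-04 -1.e+00]
-> (500.6, 4.8, 63) 89.5 shift [ 0.7 -0.5  0. ] spin 0.0004
[-0.22049622 -0.80796949 -2.96461725]
exp tip scene (np.float64(354.78992236351326), np.float64(206.1943808310407)) ring centre top scene (np.float64(354.65713725760565), np.float64(209.23458127693382)) top bar end (np.float64(197.48026068390345), np.float64(256.18413886564514))
```

View pics/r1.png

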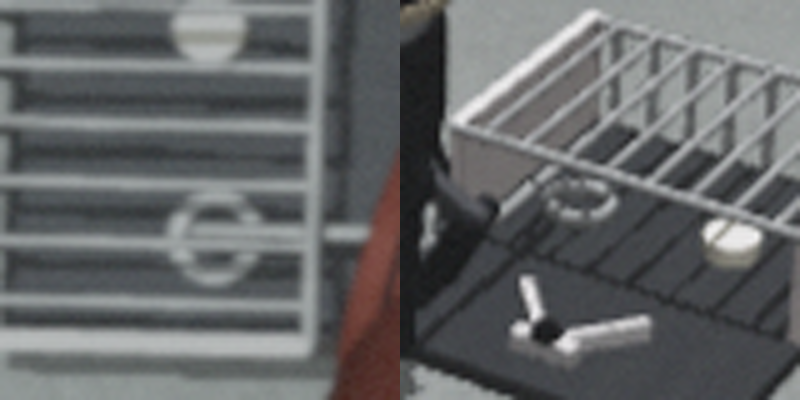

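The top view shows the bar end at about (198,257) and the ring at about (203,257). Allowing for parallax, the tine is over the bore centre, so I'll lower it.

Request:
play_rows([
  {"xyz":[0,0,4],"spin":0,"fingers":1},
  {"xyz":[0,0,4],"spin":0,"fingers":1},
  {"xyz":[0,0,2],"spin":0,"fingers":1},
  {"xyz":[0,0,1],"spin":0,"fingers":1},
  {"xyz":[0,0,0],"spin":0,"fingers":1},
])

```text
t: 6.68
ee_pos: [0.5011, 0.0031, 0.052]
tool_rot: [-0.0, 0.711, 0.704, -0.0]
wrist_force: [-0.2, -0.1, -1.0]
width: 0.237
grasp_force: 98.1
```

Request:
play_rows([
  {"xyz":[0,0,2],"spin":0,"fingers":1},
  {"xyz":[0,0,1],"spin":0,"fingers":1},
  {"xyz":[0,0,1],"spin":0,"fingers":1},
  {"xyz":[0,0,0],"spin":0,"fingers":1},
])

```text
t: 7.02
ee_pos: [0.5013, 0.0036, 0.0482]
tool_rot: [-0.0, 0.71, 0.704, -0.0]
wrist_force: [-0.0, 0.6, -1.9]
width: 0.236
grasp_force: 98.1
```

Request:
play_rows([
  {"xyz":[0,0,1],"spin":0,"fingers":1},
  {"xyz":[-3,0,0],"spin":0,"fingers":1},
  {"xyz":[-5,0,0],"spin":0,"fingers":1},
  {"xyz":[-6,0,0],"spin":0,"fingers":1},
  {"xyz":[-6,0,0],"spin":0,"fingers":1},
  {"xyz":[-7,0,0],"spin":0,"fingers":1},
  {"xyz":[-7,0,0],"spin":0,"fingers":1},
  {"xyz":[-7,0,0],"spin":0,"fingers":1},
  {"xyz":[-6,0,0],"spin":0,"fingers":1},
  {"xyz":[-4,0,0],"spin":0,"fingers":1},
])

```text
t: 7.85
ee_pos: [0.5008, -0.0485, 0.0474]
tool_rot: [0.0, 0.711, 0.704, -0.0]
wrist_force: [0.3, 0.5, -2.1]
width: 0.236
grasp_force: 98.1
```

```bash
python3 - <<'E'
from h import *
plan([]); s=robot.observe(); print(s['wrist_force'])
c=cam('top'); s2=cam('scene'); t=s['ee_pos']+[.0017,.1985,-.0334]; print(t)
cv2.imwrite('pics/r2.png',np.hstack([cv2.resize(c['image'][200:280,180:260],(400,400),interpolation=cv2.INTER_CUBIC),cv2.resize(s2['image'][180:260,310:390],(400,400),interpolation=cv2.INTER_CUBIC)]))
E
```

```text
t 7.85 p [500.8 -48.5  47.4] ang 89.43 tilt [ 0.e+00 -3.e-04 -1.e+00]
[ 0.30896675  0.53274187 -2.1343169 ]
[0.5025321  0.14996306 0.01396929]
```

View pics/r2.png

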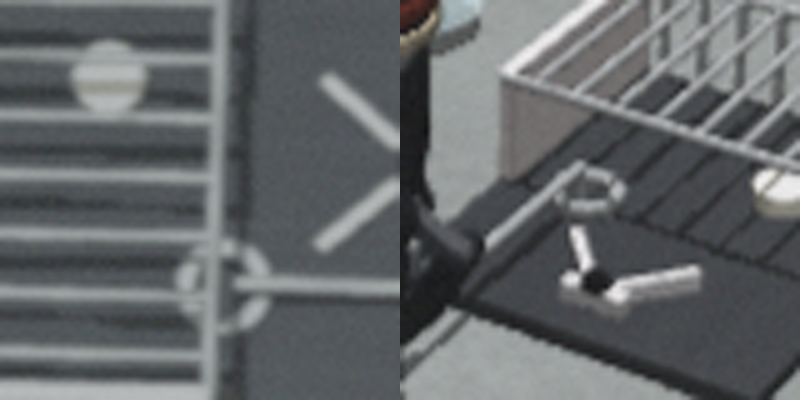

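The ring is hooked, with its centre at about (224.6,257) in the top view, clear of the vee ends and the cap. Next I'll shift it sideways onto the vee axis and then draw it toward the vee.

Request:
play_rows([
  {"xyz":[0,3,0],"spin":0,"fingers":1},
  {"xyz":[0,6,0],"spin":0,"fingers":1},
  {"xyz":[0,7,0],"spin":0,"fingers":1},
  {"xyz":[0,7,0],"spin":0,"fingers":1},
  {"xyz":[0,7,0],"spin":0,"fingers":1},
  {"xyz":[0,7,0],"spin":0,"fingers":1},
  {"xyz":[0,7,0],"spin":0,"fingers":1},
  {"xyz":[0,6,0],"spin":0,"fingers":1},
  {"xyz":[0,4,0],"spin":0,"fingers":1},
  {"xyz":[0,2,0],"spin":0,"fingers":1},
])

```text
t: 8.78
ee_pos: [0.5576, -0.048, 0.0473]
tool_rot: [0.0, 0.71, 0.704, -0.0]
wrist_force: [-1.4, -0.6, -2.0]
width: 0.236
grasp_force: 98.1
```

Request:
play_rows([
  {"xyz":[-3,0,0],"spin":0,"fingers":1},
  {"xyz":[-5,-0.5,0],"spin":0,"fingers":1},
  {"xyz":[-6,-0.5,0],"spin":0,"fingers":1},
  {"xyz":[-6,-0.5,0],"spin":0,"fingers":1},
  {"xyz":[-5,-0.5,0],"spin":0,"fingers":1},
  {"xyz":[-3,-0.5,0],"spin":0,"fingers":1},
  {"xyz":[0,0,0],"spin":0,"fingers":1},
  {"xyz":[0,0,0],"spin":0,"fingers":1},
])

```text
t: 9.45
ee_pos: [0.5541, -0.0762, 0.0474]
tool_rot: [0.0, 0.711, 0.704, 0.0]
wrist_force: [0.4, -0.5, -1.2]
width: 0.238
grasp_force: 98.1
```

```bash
python3 - <<'E'
from h import *
plan([]); s=robot.observe(); print(s['wrist_force'])
c=cam('top'); s2=cam('scene'); t=s['ee_pos']+[.0017,.1985,-.0334]; print(t,(t[0]-.5548)*1e3,(t[1]-.1923)*1e3)
cv2.imwrite('pics/r3.png',np.hstack([cv2.resize(c['image'][192:272,190:270],(400,400),interpolation=cv2.INTER_CUBIC),cv2.resize(s2['image'][180:260,310:390],(400,400),interpolation=cv2.INTER_CUBIC)]))
E
```

```text
t 9.45 p [554.1 -76.2  47.4] ang 89.45 tilt [ 1.e-04  1.e-04 -1.e+00]
[ 0.42677001 -0.49661619 -1.17881477]
[0.55577484 0.12234301 0.01397052] 0.9748412329760869 -69.95699017378433
```

View pics/r3.png

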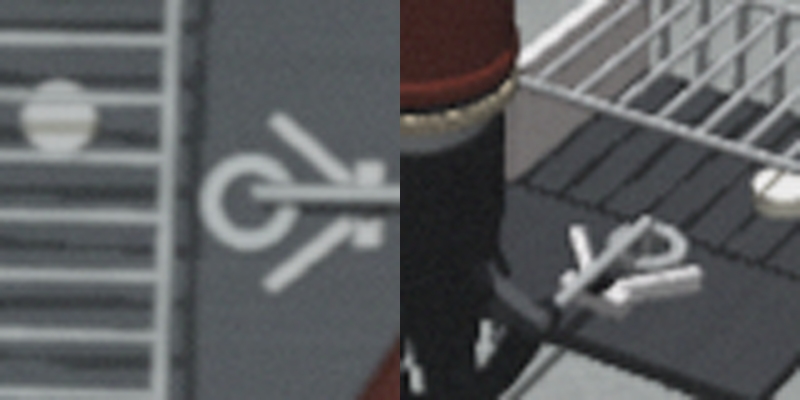

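The ring is hooked and on the vee axis, with its centre at crop (248,203). I'll draw it slowly onto the vee faces.

Request:
play_rows([
  {"xyz":[-2,0,0],"spin":0,"fingers":1},
  {"xyz":[-2,0,0],"spin":0,"fingers":1},
  {"xyz":[-2,0,0],"spin":0,"fingers":1},
  {"xyz":[-2,0,0],"spin":0,"fingers":1},
  {"xyz":[-2,0,0],"spin":0,"fingers":1},
  {"xyz":[-1,0,0],"spin":0,"fingers":1},
  {"xyz":[-1,0,0],"spin":0,"fingers":1},
  {"xyz":[0,0,0],"spin":0,"fingers":1},
])

```text
t: 10.22
ee_pos: [0.554, -0.0882, 0.0473]
tool_rot: [0.0, 0.71, 0.704, -0.0]
wrist_force: [0.8, -0.2, -2.6]
width: 0.238
grasp_force: 98.1
```

Request:
play_rows([
  {"xyz":[-1,0,0],"spin":0,"fingers":1},
  {"xyz":[-1,0,0],"spin":0,"fingers":1},
  {"xyz":[0,0,0],"spin":0,"fingers":1},
])

```text
t: 10.47
ee_pos: [0.554, -0.0901, 0.0473]
tool_rot: [0.0, 0.71, 0.704, -0.0]
wrist_force: [-0.2, 1.1, -1.9]
width: 0.237
grasp_force: 98.1
```

Request:
play_rows([
  {"xyz":[-1,0,0],"spin":0,"fingers":1},
  {"xyz":[0,0,0],"spin":0,"fingers":1},
])

```text
t: 10.63
ee_pos: [0.554, -0.091, 0.0473]
tool_rot: [0.0, 0.71, 0.704, -0.0]
wrist_force: [0.5, 0.7, -2.4]
width: 0.236
grasp_force: 98.1
```

Request:
play_rows([
  {"xyz":[-1,0,0],"spin":0,"fingers":1},
  {"xyz":[0,0,0],"spin":0,"fingers":1},
])

```text
t: 10.8
ee_pos: [0.554, -0.092, 0.0473]
tool_rot: [-0.0, 0.71, 0.704, -0.0]
wrist_force: [-0.3, 1.1, -1.2]
width: 0.238
grasp_force: 98.1
```

Request:
play_rows([
  {"xyz":[-0.7,0,0],"spin":0,"fingers":1},
  {"xyz":[0,0,0],"spin":0,"fingers":1},
])

```text
t: 10.97
ee_pos: [0.554, -0.0922, 0.0473]
tool_rot: [-0.0, 0.71, 0.704, 0.0]
wrist_force: [0.2, 1.5, -3.3]
width: 0.236
grasp_force: 98.1
```

Request:
play_rows([
  {"xyz":[-0.5,0,0],"spin":0,"fingers":1},
  {"xyz":[0,0,0],"spin":0,"fingers":1},
])

```text
t: 11.13
ee_pos: [0.554, -0.0924, 0.0472]
tool_rot: [-0.0, 0.71, 0.704, 0.0]
wrist_force: [0.8, 4.2, -2.5]
width: 0.237
grasp_force: 98.1
```

Request:
play_rows([
  {"xyz":[-0.5,0,0],"spin":0,"fingers":1},
  {"xyz":[0,0,0],"spin":0,"fingers":1},
])

```text
t: 11.3
ee_pos: [0.554, -0.0926, 0.0472]
tool_rot: [-0.001, 0.71, 0.704, 0.0]
wrist_force: [0.3, 5.3, -2.4]
width: 0.238
grasp_force: 98.1
```

Request:
play_rows([
  {"xyz":[-0.4,0,0],"spin":0,"fingers":1},
  {"xyz":[0,0,0],"spin":0,"fingers":1},
])

```text
t: 11.47
ee_pos: [0.554, -0.0927, 0.0471]
tool_rot: [-0.001, 0.71, 0.704, 0.0]
wrist_force: [0.3, 6.3, -3.0]
width: 0.237
grasp_force: 98.1
```

```bash
python3 - <<'E'
from h import *
f=[]
c=cam('top'); f.append(robot.observe()['wrist_force']); c2=cam('top'); f.append(robot.observe()['wrist_force'])
print(np.round(f,2))
E
```

```text
[[ 0.53  6.08 -1.44]
 [ 0.06  6.27 -2.4 ]]
```

Request:
play_rows([
  {"xyz":[-0.2,0,0],"spin":0,"fingers":1},
  {"xyz":[0,0,0],"spin":0,"fingers":1},
  {"xyz":[0,0,0],"spin":0,"fingers":1},
  {"xyz":[0,0,0],"spin":0,"fingers":1},
  {"xyz":[0,0,0],"spin":0,"fingers":1},
])

```text
t: 11.98
ee_pos: [0.554, -0.0927, 0.0471]
tool_rot: [-0.001, 0.71, 0.704, 0.0]
wrist_force: [1.0, 7.0, -2.5]
width: 0.238
grasp_force: 98.1
```

Request:
play_rows([
  {"xyz":[0,0,0],"spin":0,"fingers":1},
  {"xyz":[0,0,0],"spin":0,"fingers":1},
  {"xyz":[0,0,0],"spin":0,"fingers":1},
  {"xyz":[0,0,0],"spin":0,"fingers":1},
  {"xyz":[0,0,0],"spin":0,"fingers":1},
  {"xyz":[0,0,0],"spin":0,"fingers":1},
])

```text
t: 12.48
ee_pos: [0.554, -0.0927, 0.0471]
tool_rot: [-0.001, 0.71, 0.704, 0.0]
wrist_force: [-0.4, 6.7, -2.9]
width: 0.235
grasp_force: 98.1
```

Request:
play_rows([
  {"xyz":[0,0,0],"spin":0,"fingers":1},
  {"xyz":[0,0,0],"spin":0,"fingers":1},
  {"xyz":[0,0,0],"spin":0,"fingers":1},
  {"xyz":[0,0,0],"spin":0,"fingers":1},
  {"xyz":[0,0,0],"spin":0,"fingers":1},
])

```text
t: 12.9
ee_pos: [0.554, -0.0927, 0.0471]
tool_rot: [-0.001, 0.71, 0.704, 0.0]
wrist_force: [0.4, 7.3, -3.5]
width: 0.239
grasp_force: 98.1
```

```bash
python3 - <<'E'
from h import *
c=cam('top'); s2=cam('scene'); print(robot.observe()['wrist_force'])
cv2.imwrite('pics/r4.png',np.hstack([cv2.resize(c['image'][192:272,200:280],(400,400),interpolation=cv2.INTER_CUBIC),cv2.resize(s2['image'][190:270,300:380],(400,400),interpolation=cv2.INTER_CUBIC)]))
E
```

```text
[ 0.70777263  7.18458954 -2.91761682]
```

View pics/r4.png

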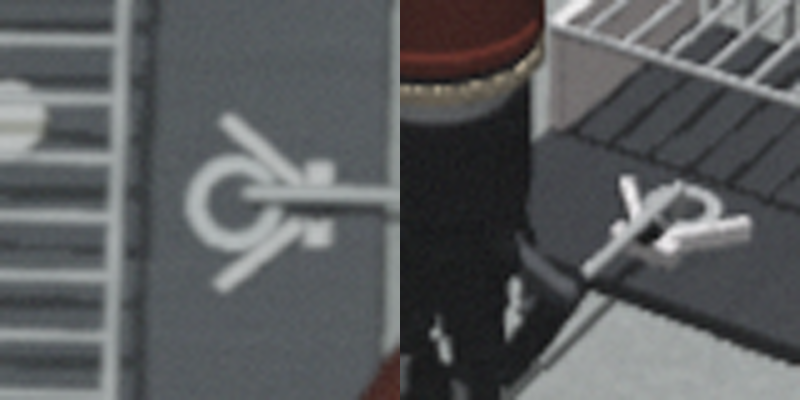

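The ring seats against both vee faces with the hook still on, and the pull held at about 7 N for 1.4 s. Now I'll unload it and lift out.

Request:
play_rows([
  {"xyz":[1,0,0],"spin":0,"fingers":1},
  {"xyz":[1,0,0],"spin":0,"fingers":1},
  {"xyz":[2,0,0],"spin":0,"fingers":1},
  {"xyz":[3,0,0],"spin":0,"fingers":1},
  {"xyz":[2,0,0],"spin":0,"fingers":1},
  {"xyz":[0,0,0],"spin":0,"fingers":1},
  {"xyz":[0,0,0],"spin":0,"fingers":1},
])

```text
t: 13.58
ee_pos: [0.5541, -0.0852, 0.0474]
tool_rot: [0.0, 0.71, 0.704, -0.0]
wrist_force: [-0.3, -0.5, -1.8]
width: 0.238
grasp_force: 98.1
```

Request:
play_rows([
  {"xyz":[0,0,-2],"spin":0,"fingers":1},
  {"xyz":[0,0,-3],"spin":0,"fingers":1},
  {"xyz":[0,0,-5],"spin":0,"fingers":1},
  {"xyz":[0,0,-10],"spin":0,"fingers":1},
  {"xyz":[0,0,-15],"spin":0,"fingers":1},
  {"xyz":[0,0,-10],"spin":0,"fingers":1},
  {"xyz":[0,0,0],"spin":0,"fingers":1},
])

```text
t: 14.17
ee_pos: [0.5555, -0.0856, 0.0949]
tool_rot: [0.001, 0.71, 0.704, 0.001]
wrist_force: [0.0, -0.8, -2.7]
width: 0.241
grasp_force: 98.1
```

```bash
python3 - <<'E'
from h import *
c=cam('top'); print(robot.observe()['wrist_force'])
plan([((574,-251,100),81.6),((574,-251,34),None)])
g=c['image'].mean(2)
cv2.imwrite('pics/r5.png',cv2.resize(c['image'][192:272,200:280],(400,400),interpolation=cv2.INTER_CUBIC))
E
```

```text
[ 0.92345842  0.49263609 -2.09115783]
t 14.22 p [554.9 -85.2  93.7] ang 89.5 tilt [ 2.5e-03  4.0e-04 -1.0e+00]
-> (574, -251, 100) 81.6 shift [-165.7   20.5   -6.3] spin 0.1378
-> (574, -251, 34) None shift [ 0.  0. 66.] spin 0
```

Request:
play_rows([
  {"xyz":[-15,2,0],"spin":0,"fingers":1},
  {"xyz":[-30,4,0],"spin":0,"fingers":1},
  {"xyz":[-30,4,0],"spin":0,"fingers":1},
  {"xyz":[-30,4,0],"spin":0,"fingers":1},
  {"xyz":[-30,4,0],"spin":0,"fingers":1},
  {"xyz":[-20,2,5],"spin":0,"fingers":1},
  {"xyz":[-10,0,15],"spin":0,"fingers":1},
  {"xyz":[0,0,15],"spin":0,"fingers":1},
  {"xyz":[0,0,10],"spin":0,"fingers":1},
  {"xyz":[0,0,5],"spin":0,"fingers":1},
])

```text
t: 15.05
ee_pos: [0.5717, -0.2485, 0.0398]
tool_rot: [-0.002, 0.71, 0.704, -0.001]
wrist_force: [0.3, 0.6, -3.1]
width: 0.234
grasp_force: 98.2
```

Request:
play_rows([
  {"xyz":[0,0,3],"spin":0,"fingers":1},
  {"xyz":[0,0,2],"spin":0,"fingers":1},
  {"xyz":[0,0,0],"spin":0,"fingers":1},
])

```text
t: 15.3
ee_pos: [0.5729, -0.2494, 0.0373]
tool_rot: [-0.0, 0.71, 0.704, 0.0]
wrist_force: [-0.2, 0.3, -2.2]
width: 0.238
grasp_force: 98.2
```

Request:
play_rows([
  {"xyz":[0,0,2],"spin":0,"fingers":1},
  {"xyz":[0,0,1],"spin":0,"fingers":1},
  {"xyz":[0,0,0.5],"spin":0,"fingers":1},
  {"xyz":[0,0,0],"spin":0,"fingers":1},
])

```text
t: 15.63
ee_pos: [0.5727, -0.2503, 0.034]
tool_rot: [0.0, 0.71, 0.704, 0.0]
wrist_force: [-0.3, 0.2, -0.4]
width: 0.232
grasp_force: 98.2
```

Request:
play_rows([
  {"xyz":[0,0,0.5],"spin":0,"fingers":1},
  {"xyz":[0,0,0],"spin":0,"fingers":-1},
  {"xyz":[0,0,0],"spin":0,"fingers":-1},
  {"xyz":[0,0,0],"spin":0,"fingers":-1},
  {"xyz":[0,0,0],"spin":0,"fingers":-1},
  {"xyz":[0,0,0],"spin":0,"fingers":-1},
  {"xyz":[0,0,0],"spin":0,"fingers":-1},
  {"xyz":[0,0,0],"spin":0,"fingers":-1},
  {"xyz":[0,0,0],"spin":0,"fingers":-1},
])

```text
t: 16.38
ee_pos: [0.5726, -0.2504, 0.0333]
tool_rot: [0.0, 0.71, 0.704, -0.0]
wrist_force: [-0.1, -0.7, 0.1]
width: 1.0
grasp_force: 0.0
```

Request:
play_rows([
  {"xyz":[0,0,-10],"spin":0,"fingers":-1},
  {"xyz":[0,0,-25],"spin":0,"fingers":-1},
  {"xyz":[0,0,-35],"spin":0,"fingers":-1},
  {"xyz":[0,0,-35],"spin":0,"fingers":-1},
  {"xyz":[-20,0,-30],"spin":0,"fingers":-1},
  {"xyz":[-30,0,0],"spin":0,"fingers":-1},
  {"xyz":[-30,0,0],"spin":0,"fingers":-1},
  {"xyz":[-30,0,0],"spin":0,"fingers":-1},
  {"xyz":[-20,0,0],"spin":0,"fingers":-1},
  {"xyz":[0,0,0],"spin":0,"fingers":-1},
])

```text
t: 17.22
ee_pos: [0.569, -0.3859, 0.1695]
tool_rot: [0.001, 0.712, 0.702, -0.001]
wrist_force: [-1.8, 0.1, -0.3]
width: 0.997
grasp_force: 0.0
```

```bash
python3 - <<'E'
from h import *
plan([]); print(robot.observe()['width'])
c=cam('top'); s=cam('scene')
cv2.imwrite('pics/f.png',np.hstack([cv2.resize(c['image'][150:300,140:290],(400,400),interpolation=cv2.INTER_CUBIC),cv2.resize(s['image'][170:370,200:400],(400,400),interpolation=cv2.INTER_CUBIC)]))
E
```

```text
t 17.22 p [ 569.  -385.9  169.5] ang 89.15 tilt [-4.0e-04 -3.5e-03 -1.0e+00]
0.9968590508612274
```

View pics/f.png

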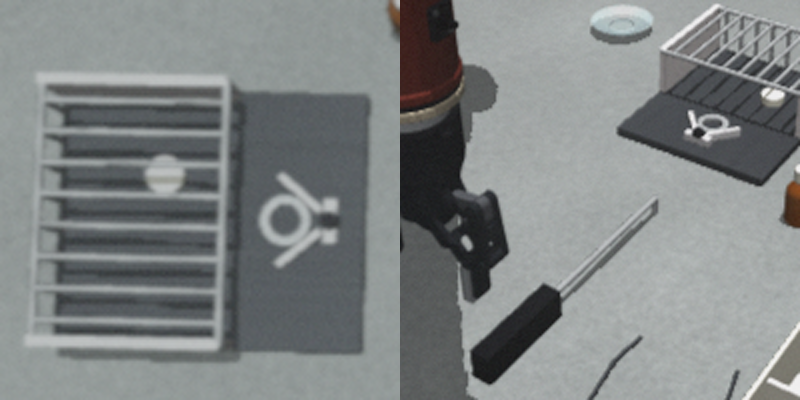

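The ring sits flat in the vee, with its centre at crop (285,221). The cap hasn't moved, the rod is level on the table and the gripper is clear.

```bash
python3 -c "
from rig import robot; print(robot.sign_off())"
```

```text
the job is handed in; nothing more can be done
None
```

The job is handed in: the ring was drawn home into the vee, held at about 7 N for about 1.4 s and unhooked flat, the rod was laid level on the table, and the cap and other things were left in place, at about 17 s of the 56 s allowed.

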